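# Reset the filter counter and snap the bay cover on

## Robot

A 6-joint arm with a two-finger parallel gripper is mounted at the origin on the work surface. World frame = base frame: x ahead of the robot, y to its left, z up, the work surface at z = 0. Lengths are in m, angles in rad, forces in N, time in s.
With the tool pointing down it reaches from about 0.275 to 0.75 m from the base axis. Payload 10.2 kg.
Tool frame: the origin (TCP) lies at the very end of the fingers, on their centre line; the grasp point (between the pads) lies 19 mm behind it (ctrl.grip_depth is the distance from the TCP to the grasp point, in m); z points along the fingers, y is the line along which they close (so a half turn about z gives the same grasp; the last joint's range is limited). The gripper opens to 85 mm and grips with 20 to 120 N. Pads are 22 mm wide; open, the fingers measure 114 mm over their backs; the gripper's body (76 mm by 85 mm) begins 54 mm behind the grasp point. The pads swing forward as they close: fully open they stand 13 mm farther back than shut.
Start: joints at [0.933, 0.313, 1.498, -0, 1.331, -0.223], TCP at [0.212, 0.48, 0.231] pointing down, gripper open.
Joint ranges: [-2.94, 2.94], [-0.97, 2.17], [0.19, 2.56], [-1.23, 4.37], [0.02, 3.11], [-2.88, 2.88]. Speed limits (rad/s): [2.39, 2.39, 3.01, 3.14, 3.14, 3.14].

## Interface

Orientations are given as a rotation vector (axis times angle).
In Python, from bench import ctrl gives the robot as it stands.
- The arm moves only by the tool move_arm, never from a script. Its argument "increments" is a list of rows, each an object with "turn": the turn, a rotation vector about the tool's x, y, z in rad, a list of three; "dp": the shift along the tool's x, y, z in m, a list of three; "claw": the opening, from -1 (shut) to 1 (fully open). In form: [{"turn": [ax, ay, az], "dp": [tx, ty, tz], "claw": claw}, ...]. A call has 1 to 20 rows; each row is the pose to reach, as a shift and turn from the pose commanded when the call began, along the tool's axes at that moment; what a row does not reach only later rows make up. A row lasts 1/12 s, in which the tool goes at most 41.7 mm and 7.16 degrees, less where a joint would pass 70% of its speed; a pose out of reach is approached as far as the arm can. A call with a gripper value outside its range is refused whole. The fingers move at their own pace and stop on an object; "grip_force" is the grip in N (left out, the last holds). Time passes only in rows, so rows that repeat a pose let the fingers close. It gives the time, the measured TCP pose, the force, the opening and the grip force at its end, in the units of the state.
- ctrl.observe(): the state, without advancing time (a new reading comes with each control period).
- ctrl.read_camera(name): name is "scene" or "top" or "wrist"; returns the picture (420x560x3 uint8, blue, green, red); there is no depth.
- ctrl.get_calibration(name): a dict with "camera_matrix" (3x3 intrinsics, pixels), "rvec" (rotation vector, rad) and "tvec" (3), from world to camera coordinates, as OpenCV has them. Camera axes: x right, y down, z forward; pixel columns grow to the right and rows downward; lengths in m; the calibration is good to about 2 mm. A picture is of the moment at which its call begins: read the wrist's pose just before it. get_calibration takes no time and is no camera call; for the wrist camera it gives the pose at the moment of the call.
- ctrl.finish_job(): hands the job in; it is judged then, once.
The state is a dict: "time_s": time; "q": joint angles; "qd": joint speeds; "effort": joint torques, N m; "position": TCP position; "tool_rot": TCP orientation; "contact_force": force on the tool from outside, world axes, zero at the start; "moment": the same for the moment, N m; "opening": finger opening in m; "grasp_force": force on a finger pad.
Only numpy, scipy, OpenCV 4.12 (cv2) and the standard library are available. Lean on these libraries where they do the work, as an engineer would, in place of code of your own. Each camera call takes 0.05 s, during which the arm holds its last target. There are 200 camera calls.

## Task

The filter in the small grey instrument module has just been changed: push the orange sprung reset plunger inside its open bay all the way down and then take the white cover by its blue rib and press it down onto the bay until both blue clips snap over its edges and it sits fully home and flat. Do not let go at the end: finish while still pressing the cover firmly down (about 12 N) on its seat, as firmly as one leans on a stiff button. Leave the bottle, the jar and the screwdriver where they stand.

Things in the scene. Friction and masses are not known exactly. Their poses are not given: they have to be found in the camera images.
- module: Grey filter module, a fixed box of 160 x 200 x 60 mm (its x, y, z) with a dark blue stripe, on the bench, turned about the vertical. Origin at the centre of its underside; z up, y along the bay's long side towards clip A. In its top is an open bay, 64 (x) x 100 (y) mm. In it lie the orange plunger (24 mm to +y of the centre) and a white filter cartridge (22 mm to -y, its top 24 mm below the seat).
- bay (a point): Centre of the bay's mouth, level with the top of the seat frame, 64 mm above the bench; axes as the module's. Four black guide posts (inner faces at x = +-42.5 mm, at y = +-40 mm, about 25 mm high above the seat, flared outward at the top) guide the cover's long sides with 2.5 mm to spare each side. Two blue clips, 44 mm wide, stand at the short sides (y = +-60 mm), 21 mm high above the seat.
- plunger_top (a point): Centre of the top of the orange reset plunger, a 20 mm round button in the bay; at rest 3 mm below the seat level. It goes straight down 10 mm to its stop; its spring takes about 2 N at first and 7 N at the stop, and returns it when let go.
- plunger (a joint): Travel of the plunger in m: 0 at rest, 0.010 fully down.
- clip_a (a joint): Blue clip at the +y side: outward travel in m, 0 closed, up to 0.008. A sprung hook, its nose 4 mm over the cover's edge, 8 mm above the seat. The cover's edge meets its ramp with the underside about 15 mm above the seat; pressing takes up to 9 to 14 N in all until the underside passes the noses, then the force drops suddenly and the clips spring in over the cover, drawing it down the last few mm.
- clip_b (a joint): The same clip at the module's -y side, moving towards -y.
- cover_center (a point): Centre of the white cover, 0.12 kg, 38 mm high in all: 19 mm above its underside. A flat plate 80 x 120 x 4 mm (its x, y, z; z up) with a blue rib in the middle, 16 mm thick (x), 60 mm long (y), 34 mm high above the plate, to be pinched from above. It lies flat, rib up. It fits the bay either way round, y along the module's y; when home this point is 19 mm above the bay's point.
- cover: The same cover; origin at the centre of its underside, axes as above.
- seat: The black seat frame round the bay's mouth, 80 x 120 mm outside, on which the cover lands; fixed to the module; origin at the bay's centre, 4 mm below the seat level. The cover's push on it is measured.
- bottle_center (a point): Glass bottle with a blue cap, 72 mm across and 145 mm high, standing on the bench; point half-way up. To be left alone.
- jar_center (a point): Glass jar with a purple cap, 60 mm across and 85 mm high, standing on the bench; point half-way up. To be left alone.
- driver: Screwdriver with a yellow handle, 160 mm long, lying on the bench beyond the module and the cover; origin under its middle, on the bench, x along it. To be left alone.
Not all that is in view belongs to the job. Several things look just like the cover: the one meant starts nearest to the robot's base.

How it is judged:
On the way, in this order (a step that is already met when the one before it is completed fails the run):
1. the reset plunger is pushed fully down (value of joint plunger above 0.009 m), for 0.1 s.
2. the cover is snapped home under both clips (z of cover_center in the frame of bay below 0.021 m and horizontal distance between cover_center and bay below 0.006 m and value of joint each of clip_a, clip_b below 0.0015 m), for 0.2 s.
At the end, for the whole second after the job is handed in: The cover lies home on the seat (within 2 mm in height, 6 mm sideways, 0.04 rad of flat, long side along the bay), both clips are closed over it (within 1.5 mm of rest), it is at rest, and it is still pressed on the seat with more than 5 N (all of step 2 and z of cover_center in the frame of bay above 0.016 m and angle between cover_center's own z axis and vertical below 0.04 rad and angle between the y axis of cover_center and the y axis of bay, either way round below 0.1 rad and contact force between cover and seat above 5 N and linear speed of cover below 0.02 m/s); the arm keeps its last pose, push and grip.
It fails at once if the bottle, the jar or the screwdriver is moved by more than 30 mm, or bottle or jar tipped (distance of any of bottle_center, jar_center, driver from where it was at the start of the episode above 0.03 m or angle between any of bottle_center, jar_center's own z axis and vertical above 0.4 rad).
It also fails if it takes over 69 s, if anything falls off the work surface, if the arm or the gripper's body presses on something with over 40 N, if the wrist force passes 120 N, or if a joint passes its speed limit or range.

## Working session

There is one attempt and no reset: what is moved stays moved. The work goes in short steps, Python scripts to look and compute and a tool call to move; the robot and the scene stay as the last step left them, time stands still between calls to the robot, and variables do not carry over. Pictures are saved under pics/ and viewed, at most 10 in all, crops included, and the job is handed in when it is done.

Besides the shell and the picture viewer there is one more tool, called by a JSON object that holds its "name" and its "arguments", one argument or row to a line. move_arm: Moves the arm, as the interface text tells. Its arguments: {"type":"object","properties":{"increments":{"type":"array"},"grip_force":{"type":"number"}},"required":["increments"]}

```bash
ls; mkdir -p pics; cat > h.py <<'E'
import numpy as np, cv2
from bench import ctrl
def cal(n):
    c=ctrl.get_calibration(n); K=np.array(c["camera_matrix"],float); R=cv2.Rodrigues(np.array(c["rvec"],float))[0]; t=np.array(c["tvec"],float).ravel(); return K,R,t
def ray(c,uv):
    K,R,t=c; d=R.T@np.linalg.inv(K)@np.array([uv[0],uv[1],1.]); return -R.T@t,d
def plane(c,uv,z):
    o,d=ray(c,uv); return o+d*(z-o[2])/d[2]
def proj(c,p):
    K,R,t=c; x=K@(R@np.array(p,float)+t); return x[:2]/x[2]
def tri(obs):
    A=np.zeros((3,3)); b=np.zeros(3); L=[]
    for c,uv in obs:
        o,d=ray(c,uv); d=d/np.linalg.norm(d); M=np.eye(3)-np.outer(d,d); A+=M; b+=M@o; L.append((M,o))
    p=np.linalg.solve(A,b); return p,[float(np.linalg.norm(M@(p-o))) for M,o in L]
E
python3 - <<'E'
from h import *
ims=[ctrl.read_camera(n) for n in("scene","top")]
for n,i in zip(("scene","top"),ims):
    cv2.imwrite(f"pics/{n}0.png",i); c=cal(n); print(n,c[0].round(1).tolist(),(-c[1].T@c[2]).round(3))
c=cal("wrist"); cv2.imwrite("pics/wrist0.png",ctrl.read_camera("wrist")); print((-c[1].T@c[2]).round(3),c[1].round(2).tolist())
print(ctrl.observe())
E
```

```text
pics
scene [[388.3, 0.0, 282.6], [0.0, 388.3, 204.4], [0.0, 0.0, 1.0]] [1.131 0.766 0.652]
top [[474.3, 0.0, 284.1], [0.0, 474.3, 209.8], [0.0, 0.0, 1.0]] [0.328 0.039 1.453]
[0.137 0.512 0.372] [[0.4, 0.91, -0.0], [0.87, -0.38, 0.31], [0.29, -0.13, -0.95]]
{'time_s': 0.15, 'q': array([ 9.32611034e-01,  3.13303346e-01,  1.49820505e+00,  9.45132396e-06,
        1.33101161e+00, -2.23385228e-01]), 'qd': array([ 0.00195045, -0.0004448 , -0.00322285,  0.00053219, -0.00170527,
        0.00234772]), 'effort': array([ 1.24392933e-03, -4.12375939e+01, -2.59793347e+01, -1.91579938e-04,
        3.23471068e-03,  4.75626996e-05]), 'position': array([0.21147311, 0.4803328 , 0.23089747]), 'tool_rot': array([-6.46827231e-01, -3.07387895e+00,  1.31740954e-03]), 'contact_force': array([ 0.45684747, -0.47881966, -0.33403365]), 'moment': array([-0.03389209, -0.07047805, -0.01667311]), 'grasp_force': 0.0, 'opening': 0.08569141010381238}
```

View pics/top0.png

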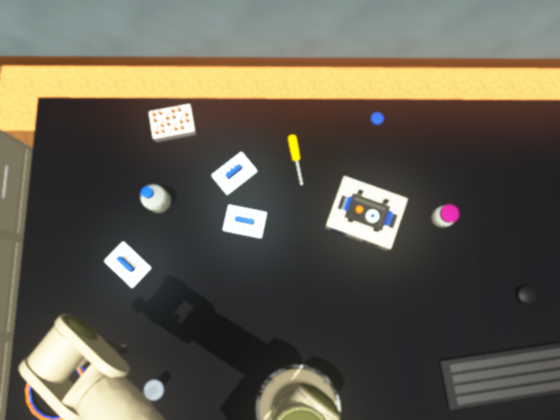

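View pics/scene0.png

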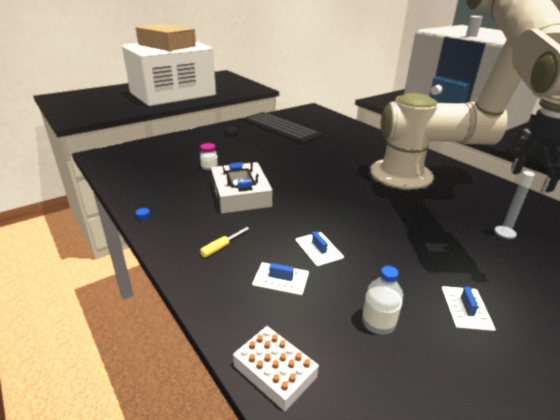

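The top view shows three lookalikes: A at (245,221), B at (234,172) and C at (127,264). The base is near (298,400), so A is probably the nearest one. The module is at (367,212) with its orange plunger at (360,210), the bottle at (155,198), the jar at (446,215) and the driver at (296,160). The scene view agrees, with A at (319,248) there. Next I'll measure them and confirm with a crop.

```bash
python3 - <<'E'
from h import *
im={n:cv2.imread(f"pics/{n}0.png") for n in("scene","top")}
C={n:cal(n) for n in im}
def blobs(n,lo,hi,amin):
    m=cv2.inRange(cv2.cvtColor(im[n],cv2.COLOR_BGR2HSV),lo,hi); k,l,s,c=cv2.connectedComponentsWithStats(m)
    return [(c[i],s[i,4],l==i) for i in range(1,k) if s[i,4]>=amin]
B={n:blobs(n,(105,120,70),(128,255,255),12) for n in im}
for n in B: print(n,[(b[0].round(1).tolist(),int(b[1])) for b in B[n]])
for n in im: print("orange",n,[(b[0].round(1).tolist(),int(b[1])) for b in blobs(n,(5,150,120),(22,255,255),8)][:12])
for uv in[(245,221),(234,172),(127,264)]:
    # nearest blue in top, then match scene
    b=min(B["top"],key=lambda b:np.hypot(*(b[0]-uv)))
    p=plane(C["top"],b[0],.025); q=proj(C["scene"],p); s=min(B["scene"],key=lambda b:np.hypot(*(b[0]-q)))
    P,e=tri([(C["top"],b[0]),(C["scene"],s[0])]); print(uv,b[0],"scene",s[0],"P",P.round(4),"err",np.round(e,4),"dist",np.hypot(*P[:2]).round(3))
# plate of A
W=blobs("top",(0,0,120),(180,90,255),200)
for b in W:
    if b[2][215:230,225:262].any() or b[2][185:240,330:400].any():
        pts=np.argwhere(b[2])[:,::-1].astype(np.float32); r=cv2.minAreaRect(pts); bx=cv2.boxPoints(r)
        for z in(.004,.06): print(r,"z",z,[plane(C["top"],u,z)[:2].round(3).tolist() for u in bx])
a=cv2.resize(im["top"][140:300,90:420],None,fx=2.4,fy=2.4,interpolation=cv2.INTER_CUBIC); cv2.imwrite("pics/crop1.png",a)
E
```

```text
scene [([235.7, 165.0], 81), ([244.4, 183.4], 74), ([142.4, 213.1], 160), ([319.4, 240.6], 131), ([280.3, 269.9], 240), ([389.2, 273.0], 245), ([470.4, 299.1], 178)]
top [([376.8, 118.1], 138), ([233.1, 171.0], 79), ([145.7, 190.9], 87), ([347.6, 203.3], 58), ([388.1, 218.2], 74), ([243.3, 219.6], 59), ([125.2, 263.4], 78), ([38.9, 406.3], 107)]
orange scene [([23.7, 213.1], 575), ([212.1, 250.5], 69), ([259.6, 337.9], 17), ([274.0, 337.7], 13), ([282.1, 343.3], 15), ([251.8, 344.5], 20), ([267.0, 344.0], 15), ([251.6, 357.4], 21), ([267.4, 356.8], 20), ([282.7, 356.4], 17), ([298.1, 355.9], 16), ([259.5, 364.0], 24)]
orange top [([309.7, 63.0], 4229), ([48.3, 120.1], 436), ([144.4, 97.1], 16), ([397.3, 98.9], 624), ([358.6, 209.0], 49), ([80.1, 370.4], 8), ([30.9, 404.0], 130)]
(245, 221) [243.27118644 219.6440678 ] scene [319.42748092 240.63358779] P [0.549  0.1697 0.0287] err [0.0011 0.0011] dist 0.575
(234, 172) [233.11392405 170.97468354] scene [280.3        269.91666667] P [0.7019 0.2042 0.0283] err [0.0019 0.0019] dist 0.731
(127, 264) [125.21794872 263.42307692] scene [470.42
[... 432 characters left out ...]
33215332031, 211.17123413085938), (31.015905380249023, 19.779953002929688), 20.556045532226562) z 0.004 [[0.569, -0.153], [0.628, -0.176], [0.594, -0.265], [0.536, -0.242]]
((366.6233215332031, 211.17123413085938), (31.015905380249023, 19.779953002929688), 20.556045532226562) z 0.06 [[0.56, -0.146], [0.616, -0.167], [0.583, -0.253], [0.528, -0.231]]
((244.40383911132812, 220.9807891845703), (41.968849182128906, 28.82906723022461), 11.309932708740234) z 0.004 [[0.516, 0.241], [0.605, 0.226], [0.58, 0.097], [0.492, 0.113]]
((244.40383911132812, 220.9807891845703), (41.968849182128906, 28.82906723022461), 11.309932708740234) z 0.06 [[0.509, 0.233], [0.594, 0.219], [0.57, 0.095], [0.485, 0.111]]
```

View pics/crop1.png

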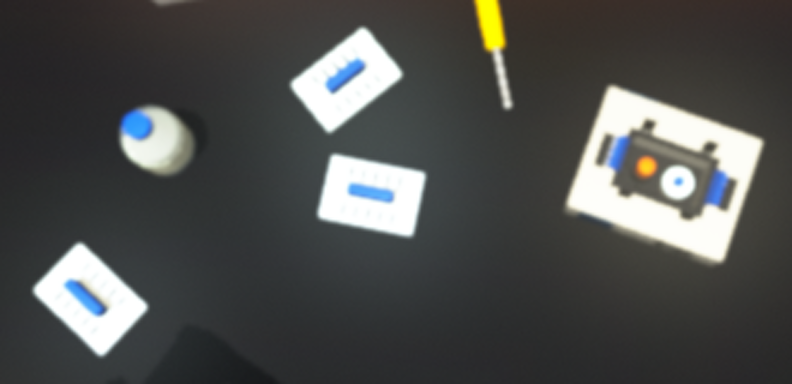

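A at (245,221) lies 0.575 m from the base, against 0.731 m for B and 0.665 m for C. The crop confirms A as a plain white plate with a blue rib, and its rib height of 0.029 m fits, so A is the cover. The module's plunger side (clip A) faces world +y. I'll go over the cover first for a wrist look, then over the bay.

```bash
cat >> h.py <<'E'
from scipy.spatial.transform import Rotation as Ro
def Rt(yaw): # tool down, tool x at yaw
    c,s=np.cos(yaw),np.sin(yaw); return Ro.from_matrix(np.array([[c,s,0],[s,-c,0],[0,0,-1.]]))
def go(p,yaw,pos=None,rv=None):
    o=ctrl.observe(); pos=o["position"] if pos is None else pos; R=Ro.from_rotvec(o["tool_rot"] if rv is None else rv)
    print("dp",R.inv().apply(np.array(p)-pos).round(4).tolist(),"turn",(R.inv()*Rt(yaw)).as_rotvec().round(4).tolist())
E
python3 - <<'E'
from h import *
go([.545,.13,.25],1.386)
E
```

```text
dp [-0.4464, -0.1862, -0.019] turn [-0.0009, 0.0004, 1.3408]
```

{"name": "move_arm", "arguments": {
  "increments": [
    {"turn": [0, 0, 0.1], "dp": [-0.036, -0.015, -0.002], "claw": 1},
    {"turn": [0, 0, 0.2], "dp": [-0.072, -0.03, -0.004], "claw": 1},
    {"turn": [0, 0, 0.3], "dp": [-0.108, -0.045, -0.006], "claw": 1},
    {"turn": [0, 0, 0.4], "dp": [-0.144, -0.06, -0.008], "claw": 1},
    {"turn": [0, 0, 0.5], "dp": [-0.18, -0.075, -0.01], "claw": 1},
    {"turn": [0, 0, 0.6], "dp": [-0.216, -0.09, -0.012], "claw": 1},
    {"turn": [0, 0, 0.7], "dp": [-0.252, -0.105, -0.014], "claw": 1},
    {"turn": [0, 0, 0.8], "dp": [-0.288, -0.12, -0.016], "claw": 1},
    {"turn": [0, 0, 0.9], "dp": [-0.324, -0.135, -0.018], "claw": 1},
    {"turn": [0, 0, 1.0], "dp": [-0.36, -0.15, -0.019], "claw": 1},
    {"turn": [0, 0, 1.1], "dp": [-0.396, -0.165, -0.019], "claw": 1},
    {"turn": [0, 0, 1.2], "dp": [-0.42, -0.175, -0.019], "claw": 1},
    {"turn": [0, 0, 1.3], "dp": [-0.44, -0.184, -0.019], "claw": 1},
    {"turn": [0, 0, 1.341], "dp": [-0.446, -0.186, -0.019], "claw": 1},
    {"turn": [0, 0, 1.341], "dp": [-0.446, -0.186, -0.019], "claw": 1},
    {"turn": [0, 0, 1.341], "dp": [-0.446, -0.186, -0.019], "claw": 1},
    {"turn": [0, 0, 1.341], "dp": [-0.446, -0.186, -0.019], "claw": 1}
  ]
}}

```text
time_s: 1.57
position: [0.5443, 0.1311, 0.2503]
tool_rot: [-2.415, -2.009, 0.0]
contact_force: [0.2, 0.3, 0.6]
opening: 0.0852
grasp_force: 0.0
```

```bash
python3 - <<'E'
from h import *
import pickle
c=cal("wrist"); i=ctrl.read_camera("wrist"); cv2.imwrite("pics/w1.png",i); pickle.dump(c,open("w1.pkl","wb"))
o=ctrl.observe(); print(o["position"],o["tool_rot"],o["contact_force"]); print(proj(c,[.549,.17,.02]))
go([.57,-.22,.26],1.230)
E
```

```text
[0.54429987 0.13122744 0.25039038] [-2.41486939e+00 -2.00933105e+00 -6.95630532e-06] [-0.50261803 -0.40004091 -0.05550737]
[281.47132988 146.27860994]
dp [-0.3407, 0.0891, -0.0096] turn [-0.0001, -0.0001, 0.158]
```

View pics/w1.png

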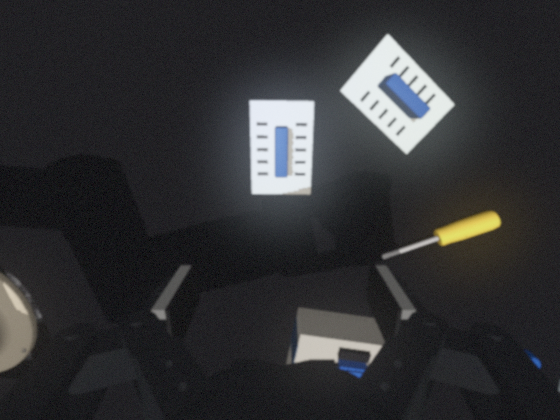

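The wrist view shows cover A at (282,147), with its rib upright and its long side vertical in the image. B is at (397,95), the driver at (440,235) and the module at the bottom near (340,340). Next is a look over the bay.

{"name": "move_arm", "arguments": {
  "increments": [
    {"turn": [0, 0, 0.02], "dp": [-0.035, 0.007, 0], "claw": -1},
    {"turn": [0, 0, 0.04], "dp": [-0.07, 0.014, 0], "claw": -1},
    {"turn": [0, 0, 0.06], "dp": [-0.105, 0.021, 0], "claw": -1},
    {"turn": [0, 0, 0.08], "dp": [-0.14, 0.028, 0], "claw": -1},
    {"turn": [0, 0, 0.1], "dp": [-0.175, 0.035, 0], "claw": -1},
    {"turn": [0, 0, 0.12], "dp": [-0.21, 0.042, 0], "claw": -1},
    {"turn": [0, 0, 0.14], "dp": [-0.245, 0.049, 0], "claw": -1},
    {"turn": [0, 0, 0.158], "dp": [-0.28, 0.056, 0], "claw": -1},
    {"turn": [0, 0, 0.158], "dp": [-0.315, 0.063, 0], "claw": -1},
    {"turn": [0, 0, 0.158], "dp": [-0.35, 0.07, 0], "claw": -1},
    {"turn": [0, 0, 0.158], "dp": [-0.375, 0.075, 0], "claw": -1},
    {"turn": [0, 0, 0.158], "dp": [-0.389, 0.078, 0], "claw": -1},
    {"turn": [0, 0, 0.158], "dp": [-0.389, 0.078, 0], "claw": -1},
    {"turn": [0, 0, 0.158], "dp": [-0.389, 0.078, 0], "claw": -1},
    {"turn": [0, 0, 0.158], "dp": [-0.389, 0.078, 0], "claw": -1}
  ]
}}

```text
time_s: 2.87
position: [0.5502, -0.2645, 0.2505]
tool_rot: [-2.566, -1.812, -0.0]
contact_force: [-1.0, 0.1, 0.5]
opening: 0.0001
grasp_force: 0.0
```

```bash
python3 - <<'E'
from h import *
import pickle
c=cal("wrist"); i=ctrl.read_camera("wrist"); cv2.imwrite("pics/w2.png",i); pickle.dump(c,open("w2.pkl","wb"))
o=ctrl.observe(); print(o["position"],o["tool_rot"],o["opening"])
E
```

```text
[ 0.55024693 -0.26450732  0.25060597] [2.56613361e+00 1.81231739e+00 4.59194619e-04] 0.00023380399266699758
```

View pics/w2.png

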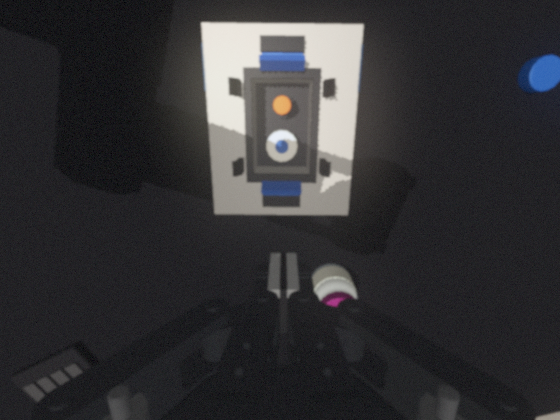

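This view shows the plunger at (282,105), the cartridge at (282,146), clip A at (282,62) and clip B at (281,188). The seat frame spans (244–320, 68–184) and the posts are at (236,87), (329,88), (238,166) and (325,167). A second wrist position will give the heights.

{"name": "move_arm", "arguments": {
  "increments": [
    {"turn": [0, 0, 0], "dp": [0.01, 0.035, 0], "claw": -1},
    {"turn": [0, 0, 0], "dp": [0.02, 0.07, 0], "claw": -1},
    {"turn": [0, 0, 0], "dp": [0.03, 0.09, 0], "claw": -1},
    {"turn": [0, 0, 0], "dp": [0.03, 0.09, 0], "claw": -1},
    {"turn": [0, 0, 0], "dp": [0.03, 0.09, 0], "claw": -1}
  ]
}}

```text
time_s: 3.33
position: [0.6456, -0.2665, 0.2496]
tool_rot: [-2.565, -1.813, 0.001]
contact_force: [-0.9, 0.6, -0.4]
opening: 0.0
grasp_force: 0.0
```

```bash
cat > m.py <<'E'
from h import *
import pickle
c3=cal("wrist"); i3=ctrl.read_camera("wrist"); cv2.imwrite("pics/w3.png",i3); pickle.dump(c3,open("w3.pkl","wb"))
I=[cv2.imread("pics/w2.png"),i3]; C=[pickle.load(open("w2.pkl","rb")),c3]
def comps(i,lo,hi,amin):
    m=cv2.inRange(cv2.cvtColor(i,cv2.COLOR_BGR2HSV),lo,hi); k,l,s,c=cv2.connectedComponentsWithStats(m)
    return [(c[j],l==j,s[j,4]) for j in range(1,k) if s[j,4]>amin]
O=[max(comps(i,(5,150,120),(22,255,255),30),key=lambda b:b[2])[0] for i in I]
P,e=tri(list(zip(C,O))); print("plunger",O,P.round(4),np.round(e,4))
BL=[]
for i,o in zip(I,O):
    b=sorted([b for b in comps(i,(105,120,50),(128,255,255),100) if np.hypot(*(b[0]-o))<110],key=lambda b:b[0][1]); BL.append(b); print([(x[0].round(1).tolist(),int(x[2])) for x in b])
for k in(0,-1):
    P,e=tri([(c,b[k][0]) for c,b in zip(C,BL)]); print("clip","A" if k==0 else "B",P.round(4),np.round(e,4))
Q=[]
for i,o in zip(I,O):  # dark seat frame + bay hull within light module top: use module-top outline
    m=cv2.inRange(cv2.cvtColor(i,cv2.COLOR_BGR2GRAY),75,255); m=cv2.morphologyEx(m,cv2.MORPH_CLOSE,np.ones((5,5)))
    ct=[x for x in cv2.findContours(m,cv2.RETR_EXTERNAL,cv2.CHAIN_APPROX_NONE)[0] if cv2.pointPolygonTest(cv2.convexHull(x),tuple(map(float,o)),False)>0]
    h=cv2.convexHull(max(ct,key=cv2.contourArea)); a=cv2.approxPolyDP(h,6,True)[:,0]; print("hull",a.tolist()); Q.append(a)
E
python3 m.py
```

```text
Traceback (most recent call last):
  File "m.py", line 8, in <module>
    O=[max(comps(i,(5,150,120),(22,255,255),30),key=lambda b:b[2])[0] for i in I]
       ~~~^^^^^^^^^^^^^^^^^^^^^^^^^^^^^^^^^^^^^^^^^^^^^^^^^^^^^^^^
ValueError: max() iterable argument is empty
```

View pics/w3.png

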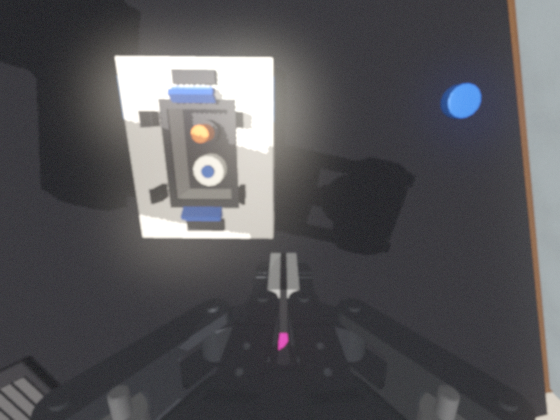

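The second view shows the plunger at (201,133), the clips at (192,96) and (202,214), and the module's top corners at (117,57), (273,57), (274,238) and (142,238). The orange is paler here, so I'll relax the mask.

```bash
sed -i 's/^c3=.*/c3=pickle.load(open("w3.pkl","rb")) if __import__("os").path.exists("w3.pkl") else cal("wrist"); i3=cv2.imread("pics\/w3.png")/; s/(5,150,120),(22,255,255),30/(4,110,90),(25,255,255),60/' m.py
cat >> m.py <<'E'
def order(a):
    a=np.array(a,float); s=a.sum(1); d=a[:,0]-a[:,1]; return np.array([a[s.argmin()],a[d.argmax()],a[s.argmax()],a[d.argmin()]])
q=[order(x) for x in Q]
T=np.array([tri([(C[0],q[0][k]),(C[1],q[1][k])])[0] for k in range(4)]); print("module corners\n",T.round(4),"\nsides",[np.linalg.norm(T[k]-T[k-1]).round(4) for k in range(4)])
ctr=T.mean(0); d=(T[0]+T[1]-T[2]-T[3]); print("ctr",ctr.round(4),"yaw long",np.arctan2(d[1],d[0]).round(4))
d=T[1]+T[2]-T[0]-T[3]; print("yaw from short",(np.arctan2(d[1],d[0])+np.pi/2).round(4))
E
python3 m.py
python3 - <<'E'
from h import *
import glob
print(ctrl.observe()["position"])
E
```

```text
plunger [array([281.83388704, 104.72425249]), array([512.69343066,  27.30656934])] [ 0.576  -0.1919  0.5236] [0.0007 0.0007]
[([284.7, 59.3], 505), ([280.9, 188.1], 477)]
[([461.0, 100.4], 1220)]
clip A [ 0.581  -0.1891  0.5314] [0.0237 0.0237]
clip B [ 0.5904 -0.1622  0.5371] [0.0066 0.0066]
hull [[201, 21], [364, 24], [347, 215], [214, 213], [195, 96]]
hull [[506, 0], [559, 0], [559, 419], [534, 419]]
module corners
 [[ 0.5937 -0.2104  0.4934]
 [ 0.5296 -0.2047  0.5524]
 [ 0.6099 -0.1546  0.4275]
 [ 0.6241 -0.1566  0.437 ]] 
sides [np.float64(0.0837), np.float64(0.0872), np.float64(0.1566), np.float64(0.0172)]
ctr [ 0.5893 -0.1816  0.4776] yaw long -2.3878
yaw from short 4.6137
[ 0.64485273 -0.26700011  0.25018202]
```

```bash
sed -i 's/^I=\[/i3[:,320:]=0; i3[250:]=0; I=[/; s/,75,255); m=/,60,255); m[235:]*=0; m=/' m.py; sed -i 's/m\[235:\]\*=0/m[242:]*=0/' m.py; python3 m.py
```

```text
plunger [array([281.83388704, 104.72425249]), array([199.50406504, 136.29268293])] [ 0.5779 -0.1834  0.0638] [0.0012 0.0012]
[([284.7, 59.3], 505), ([280.9, 188.1], 477)]
[]Traceback (most recent call last):
  File "m.py", line 14, in <module>
    P,e=tri([(c,b[k][0]) for c,b in zip(C,BL)]); print("clip","A" if k==0 else "B",P.round(4),np.round(e,4))
                ~^^^
IndexError: list index out of range
```

```bash
sed -i 's/(105,120,50),(128,255,255),100/(104,100,25),(130,255,255),100/' m.py; cat >> m.py <<'E'
print("frame, hand corners")
f2=[(244,68),(320,68),(317,184),(247,184)]; f3=[(160,100),(235,100),(238,207),(172,208)]
F=np.array([tri([(C[0],a),(C[1],b)])[0] for a,b in zip(f2,f3)]); print(F.round(4),F.mean(0).round(4))
for c,f in zip(C,(f2,f3)):
    G=np.array([plane(c,a,.064) for a in f]); d=G[0]+G[1]-G[2]-G[3]; print("plane .064",G.mean(0).round(4),np.arctan2(d[1],d[0]).round(4),[np.linalg.norm(G[k]-G[k-1]).round(4) for k in range(4)])
for c,h in zip(C,q):
    G=np.array([plane(c,a,.06) for a in h]); d=G[0]+G[1]-G[2]-G[3]; print("module plane .06",G.mean(0).round(4),np.arctan2(d[1],d[0]).round(4),[np.linalg.norm(G[k]-G[k-1]).round(4) for k in range(4)])
for c,o in zip(C,O): print("plunger .061",plane(c,o,.061).round(4))
E
python3 m.py
```

```text
plunger [array([281.83388704, 104.72425249]), array([199.50406504, 136.29268293])] [ 0.5779 -0.1834  0.0638] [0.0012 0.0012]
[([282.3, 60.7], 766), ([280.9, 187.9], 547)]
[([190.2, 91.5], 170), ([205.5, 214.9], 257)]
clip A [ 0.5917 -0.1438  0.0792] [0.0013 0.0013]
clip B [ 0.5464 -0.2683  0.0628] [0.0014 0.0014]
hull [[200, 21], [364, 23], [385, 110], [348, 215], [213, 213], [177, 105], [181, 52]]
hull [[319, 0], [319, 241], [0, 241], [0, 63], [125, 0]]
module corners
 [[ 0.5551 -0.1337  0.2398]
 [ 0.7463 -0.0931 -0.0835]
 [ 0.6479 -0.459  -0.2159]
 [ 0.5392 -0.2082  0.2792]] 
sides [np.float64(0.0858), np.float64(0.3778), np.float64(0.4014), np.float64(0.5656)]
ctr [ 0.6221 -0.2235  0.0549] yaw long 1.3169
yaw from short 0.9598
frame, hand corners
[[ 0.5533 -0.1361  0.0606]
 [ 0.6274 -0.1621  0.0563]
 [ 0.5871 -0.2742  0.0658]
 [ 0.5104 -0.25    0.0581]] [ 0.5695 -0.2056  0.0602]
plane .064 [ 0.5696 -0.2059  0.064 ] 1.2279 [np.float64(0.1207), np.float64(0.0772), np.float64(0.1207), np.float64(0.0801)]
plane .064 [ 0.5708 -0.2056  0.064 ] 1.2125 [np.float64(0.1188), np.float64(0.0784), np.float64(0.1175), np.float64(0.0775)]
module plane .06 [ 0.5695 -0.2038  0.06  ] 1.219 [np.float64(0.1996), np.float64(0.1614), np.float64(0.2005), np.float64(0.1617)]
module plane .06 [ 0.5273 -0.1805  0.06  ] 1.1186 [np.float64(0.2074), np.float64(0.328), np.float64(0.2532), np.float64(0.3933)]
plunger .061 [ 0.5779 -0.1821  0.061 ]
plunger .061 [ 0.5771 -0.1846  0.061 ]
```

The frame, module outline and plunger all agree. The bay is at about (0.570, −0.205, 0.062) with yaw 1.22, and the sides come out at 120×79 and 200×161 mm as they should. The plunger is at (0.578, −0.183, 0.062). Pressing it comes next.

```bash
python3 - <<'E'
from h import *
go([.578,-.183,.10],1.222); go([.578,-.183,.075],1.222)
E
```

```text
dp [0.0568, -0.091, 0.1502] turn [-0.0005, 0.0, 0.0075]
dp [0.0568, -0.091, 0.1752] turn [-0.0005, 0.0, 0.0075]
```

{"name": "move_arm", "arguments": {
  "increments": [
    {"turn": [0, 0, 0.007], "dp": [0.02, -0.035, 0], "claw": -1},
    {"turn": [0, 0, 0.007], "dp": [0.04, -0.07, 0.0], "claw": -1},
    {"turn": [0, 0, 0.007], "dp": [0.057, -0.091, 0.02], "claw": -1},
    {"turn": [0, 0, 0.007], "dp": [0.057, -0.091, 0.055], "claw": -1},
    {"turn": [0, 0, 0.007], "dp": [0.057, -0.091, 0.09], "claw": -1},
    {"turn": [0, 0, 0.007], "dp": [0.057, -0.091, 0.12], "claw": -1},
    {"turn": [0, 0, 0.007], "dp": [0.057, -0.091, 0.145], "claw": -1},
    {"turn": [0, 0, 0.007], "dp": [0.057, -0.091, 0.165], "claw": -1},
    {"turn": [0, 0, 0.007], "dp": [0.057, -0.091, 0.175], "claw": -1},
    {"turn": [0, 0, 0.007], "dp": [0.057, -0.091, 0.175], "claw": -1},
    {"turn": [0, 0, 0.007], "dp": [0.057, -0.091, 0.175], "claw": -1}
  ]
}}

```text
time_s: 4.3
position: [0.5783, -0.184, 0.0765]
tool_rot: [2.573, 1.8, 0.001]
contact_force: [-0.1, -0.1, 0.3]
opening: 0.0003
grasp_force: 0.0
```

{"name": "move_arm", "arguments": {
  "increments": [
    {"turn": [0, 0, 0], "dp": [0, 0, 0.006], "claw": -1},
    {"turn": [0, 0, 0], "dp": [0, 0, 0.012], "claw": -1},
    {"turn": [0, 0, 0], "dp": [0, 0, 0.015], "claw": -1},
    {"turn": [0, 0, 0], "dp": [0, 0, 0.017], "claw": -1},
    {"turn": [0, 0, 0], "dp": [0, 0, 0.019], "claw": -1},
    {"turn": [0, 0, 0], "dp": [0, 0, 0.021], "claw": -1},
    {"turn": [0, 0, 0], "dp": [0, 0, 0.023], "claw": -1},
    {"turn": [0, 0, 0], "dp": [0, 0, 0.025], "claw": -1},
    {"turn": [0, 0, 0], "dp": [0, 0, 0.025], "claw": -1},
    {"turn": [0, 0, 0], "dp": [0, 0, 0.025], "claw": -1}
  ]
}}

```text
time_s: 5.13
position: [0.5784, -0.184, 0.0511]
tool_rot: [2.574, 1.8, 0.0]
contact_force: [-3.1, 0.8, 7.2]
opening: -0.0001
grasp_force: 4.1
```

{"name": "move_arm", "arguments": {
  "increments": [
    {"turn": [0, 0, 0], "dp": [0, 0, 0.001], "claw": -1},
    {"turn": [0, 0, 0], "dp": [0, 0, 0.002], "claw": -1},
    {"turn": [0, 0, 0], "dp": [0, 0, 0.0025], "claw": -1},
    {"turn": [0, 0, 0], "dp": [0, 0, 0.0025], "claw": -1},
    {"turn": [0, 0, 0], "dp": [0, 0, 0.0025], "claw": -1},
    {"turn": [0, 0, 0], "dp": [0, 0, 0.0025], "claw": -1}
  ]
}}

```text
time_s: 5.63
position: [0.5787, -0.1842, 0.0508]
tool_rot: [2.572, 1.8, 0.001]
contact_force: [-10.0, 4.0, 25.4]
opening: 0.0
grasp_force: 12.9
```

The force rose to 25 N with no further travel at z = 0.051, which is exactly the 10 mm stop, so the plunger is fully down. I'll lift off and measure the cover.

{"name": "move_arm", "arguments": {
  "increments": [
    {"turn": [0, 0, 0], "dp": [0, 0, -0.02], "claw": -1},
    {"turn": [0, 0, 0], "dp": [0, 0, -0.06], "claw": -1},
    {"turn": [0, 0, 0], "dp": [0, 0, -0.1], "claw": -1},
    {"turn": [0, 0, 0], "dp": [0, 0, -0.14], "claw": -1},
    {"turn": [0, 0, 0], "dp": [0, 0, -0.17], "claw": 0},
    {"turn": [0, 0, 0], "dp": [0.035, 0, -0.18], "claw": 1},
    {"turn": [0, 0, 0], "dp": [0.07, 0, -0.18], "claw": 1},
    {"turn": [0, 0, -0.05], "dp": [0.105, -0.01, -0.18], "claw": 1},
    {"turn": [0, 0, -0.1], "dp": [0.14, -0.03, -0.18], "claw": 1},
    {"turn": [0, 0, -0.16], "dp": [0.175, -0.05, -0.18], "claw": 1},
    {"turn": [0, 0, -0.16], "dp": [0.21, -0.08, -0.18], "claw": 1},
    {"turn": [0, 0, -0.16], "dp": [0.23, -0.11, -0.18], "claw": 1},
    {"turn": [0, 0, -0.16], "dp": [0.24, -0.12, -0.18], "claw": 1},
    {"turn": [0, 0, -0.16], "dp": [0.24, -0.12, -0.18], "claw": 1},
    {"turn": [0, 0, -0.16], "dp": [0.24, -0.12, -0.18], "claw": 1}
  ]
}}

```text
time_s: 6.88
position: [0.548, 0.0826, 0.2279]
tool_rot: [2.421, 2.001, 0.0]
contact_force: [-0.1, 0.1, -0.6]
opening: 0.0855
grasp_force: 0.0
```

```bash
cat > cov.py <<'E'
from h import *
import pickle,sys
c4=cal("wrist"); i4=ctrl.read_camera("wrist"); cv2.imwrite("pics/w4.png",i4); pickle.dump(c4,open("w4.pkl","wb"))
C=[pickle.load(open("w1.pkl","rb")),c4]; I=[cv2.imread("pics/w1.png"),i4]
print(ctrl.observe()["position"])
def order(a):
    a=np.array(a,float); s=a.sum(1); d=a[:,0]-a[:,1]; return np.array([a[s.argmin()],a[d.argmax()],a[s.argmax()],a[d.argmin()]])
Q=[];Bc=[]
for c,i in zip(C,I):
    g=proj(c,[.549,.17,.03]); m=cv2.inRange(cv2.cvtColor(i,cv2.COLOR_BGR2GRAY),110,255); k,l,s,ce=cv2.connectedComponentsWithStats(m)
    j=min((j for j in range(1,k) if s[j,4]>800),key=lambda j:np.hypot(*(ce[j]-g))); r=cv2.minAreaRect(np.argwhere(l==j)[:,::-1].astype(np.float32)); b=order(cv2.boxPoints(r)); Q.append(b)
    G=np.array([plane(c,a,.004) for a in b]); d=G[0]+G[1]-G[2]-G[3]
    print("guess",g,"plate",r,"ctr",G.mean(0).round(4),"yaw",np.arctan2(d[1],d[0]).round(4),[np.linalg.norm(G[k]-G[k-1]).round(4) for k in range(4)])
    m=cv2.inRange(cv2.cvtColor(i,cv2.COLOR_BGR2HSV),(104,100,25),(130,255,255)); k,l,s,ce=cv2.connectedComponentsWithStats(m)
    j=min((j for j in range(1,k) if s[j,4]>200),key=lambda j:np.hypot(*(ce[j]-g))); r=cv2.minAreaRect(np.argwhere(l==j)[:,::-1].astype(np.float32)); b=order(cv2.boxPoints(r)); Bc.append(b)
    G=np.array([plane(c,a,.038) for a in b]); d=G[0]+G[1]-G[2]-G[3]
    print("rib",r,"ctr",G.mean(0).round(4),"yaw",np.arctan2(d[1],d[0]).round(4),[np.linalg.norm(G[k]-G[k-1]).round(4) for k in range(4)])
for X in(Q,Bc): 
    T=np.array([tri([(C[0],X[0][k]),(C[1],X[1][k])])[0] for k in range(4)]); print(T.mean(0).round(4),T[:,2].round(4))
E
python3 cov.py
```

```text
[0.54836388 0.08184144 0.22769717]
guess [281.42937048 147.19005562] plate ((281.5, 146.5), (67.0, 95.0), 0.0) ctr [0.548 0.165 0.004] yaw 1.3857 [np.float64(0.1218), np.float64(0.0829), np.float64(0.1218), np.float64(0.0917)]
rib ((281.0, 151.5), (47.0, 10.0), 90.0) ctr [0.5476 0.1653 0.038 ] yaw 1.3852 [np.float64(0.0554), np.float64(0.0116), np.float64(0.0554), np.float64(0.0122)]
guess [269.11107497 105.78942191] plate ((269.0, 108.49999237060547), (71.99998474121094, 108.99998474121094), -0.0) ctr [0.5466 0.1645 0.004 ] yaw 1.3661 [np.float64(0.1219), np.float64(0.0803), np.float64(0.1218), np.float64(0.0897)]
rib ((268.80419921875, 110.4933853149414), (55.22608184814453, 12.714386940002441), 88.75463104248047) ctr [0.5479 0.1644 0.038 ] yaw 1.3888 [np.float64(0.056), np.float64(0.0132), np.float64(0.056), np.float64(0.014)]
[0.5473 0.1652 0.0018] [-0.0024 -0.0009  0.005   0.0056]
[0.5475 0.1643 0.0314] [0.0349 0.0331 0.0274 0.03  ]
```

```bash
python3 -c "
import cv2;cv2.imwrite('pics/w4b.png',cv2.imread('pics/w4.png'))"
```

```text
(no output)
```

View pics/w4.png

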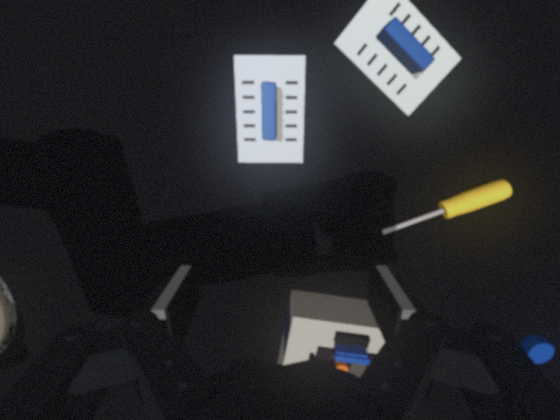

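Cover A is at (269,108): centre (0.5478, 0.165), yaw 1.386, plate near z ≈ 0.002 and rib top around 0.031–0.035, with a measured plate of 122×85 mm. All of that fits the description, so I'll go down on the rib.

```bash
python3 - <<'E'
from h import *
go([.5478,.165,.08],1.386);go([.5478,.165,.011],1.386)
E
```

```text
dp [0.0816, -0.0163, 0.1477] turn [0.0004, 0.0003, -0.0056]
dp [0.0816, -0.0164, 0.2167] turn [0.0004, 0.0003, -0.0056]
```

{"name": "move_arm", "arguments": {
  "increments": [
    {"turn": [0, 0, -0.005], "dp": [0.035, -0.007, 0], "claw": 0.3},
    {"turn": [0, 0, -0.005], "dp": [0.07, -0.014, 0], "claw": 0.3},
    {"turn": [0, 0, -0.005], "dp": [0.0816, -0.0164, 0.03], "claw": 0.3},
    {"turn": [0, 0, -0.005], "dp": [0.0816, -0.0164, 0.065], "claw": 0.3},
    {"turn": [0, 0, -0.005], "dp": [0.0816, -0.0164, 0.1], "claw": 0.3},
    {"turn": [0, 0, -0.005], "dp": [0.0816, -0.0164, 0.13], "claw": 0.3},
    {"turn": [0, 0, -0.005], "dp": [0.0816, -0.0164, 0.155], "claw": 0.3},
    {"turn": [0, 0, -0.005], "dp": [0.0816, -0.0164, 0.175], "claw": 0.3},
    {"turn": [0, 0, -0.005], "dp": [0.0816, -0.0164, 0.175], "claw": 0.3},
    {"turn": [0, 0, -0.005], "dp": [0.0816, -0.0164, 0.175], "claw": 0.3}
  ]
}}

```text
time_s: 7.77
position: [0.5476, 0.1647, 0.0523]
tool_rot: [-2.418, -2.004, 0.002]
contact_force: [0.7, -0.1, 0.6]
opening: 0.0554
grasp_force: 0.0
```

{"name": "move_arm", "arguments": {
  "increments": [
    {"turn": [0, 0, 0], "dp": [0, 0, 0.015], "claw": 0.3},
    {"turn": [0, 0, 0], "dp": [0, 0, 0.028], "claw": 0.3},
    {"turn": [0, 0, 0], "dp": [0, 0, 0.036], "claw": 0.3},
    {"turn": [0, 0, 0], "dp": [0, 0, 0.041], "claw": 0.3},
    {"turn": [0, 0, 0], "dp": [0, 0, 0.041], "claw": 0.3},
    {"turn": [0, 0, 0], "dp": [0, 0, 0.041], "claw": 0.3},
    {"turn": [0, 0, 0], "dp": [0, 0, 0.041], "claw": -0.2},
    {"turn": [0, 0, 0], "dp": [0, 0, 0.041], "claw": -0.5},
    {"turn": [0, 0, 0], "dp": [0, 0, 0.041], "claw": -1},
    {"turn": [0, 0, 0], "dp": [0, 0, 0.041], "claw": -1},
    {"turn": [0, 0, 0], "dp": [0, 0, 0.041], "claw": -1},
    {"turn": [0, 0, 0], "dp": [0, 0, 0.041], "claw": -1},
    {"turn": [0, 0, 0], "dp": [0, 0, 0.041], "claw": -1},
    {"turn": [0, 0, 0], "dp": [0, 0, 0.041], "claw": -1}
  ],
  "grip_force": 60
}}

```text
time_s: 8.93
position: [0.5475, 0.166, 0.0125]
tool_rot: [2.417, 2.006, 0.002]
contact_force: [-0.3, -0.7, 5.8]
opening: 0.0151
grasp_force: 60.0
```

The opening is 15 mm at 60 N, so the rib is held. I'll lift and carry it over the bay.

{"name": "move_arm", "arguments": {
  "increments": [
    {"turn": [0, 0, 0], "dp": [0, 0, -0.01], "claw": -1},
    {"turn": [0, 0, 0], "dp": [0, 0, -0.03], "claw": -1},
    {"turn": [0, 0, 0], "dp": [0, 0, -0.06], "claw": -1},
    {"turn": [0, 0, 0], "dp": [0, 0, -0.09], "claw": -1},
    {"turn": [0, 0, 0], "dp": [0, 0, -0.12], "claw": -1},
    {"turn": [0, 0, 0], "dp": [0, 0, -0.14], "claw": -1},
    {"turn": [0, 0, 0], "dp": [0, 0, -0.15], "claw": -1},
    {"turn": [0, 0, 0], "dp": [0, 0, -0.15], "claw": -1},
    {"turn": [0, 0, 0], "dp": [0, 0, -0.15], "claw": -1}
  ]
}}

```text
time_s: 9.68
position: [0.5467, 0.1658, 0.161]
tool_rot: [-2.417, -2.006, 0.002]
contact_force: [-0.1, -0.2, -2.3]
opening: 0.0149
grasp_force: 59.1
```

```bash
python3 - <<'E'
from h import *
o=ctrl.observe();print(o["position"],o["opening"],o["contact_force"],o["moment"])
go([.570,-.205,.16],1.222)
cv2.imwrite("pics/w5.png",ctrl.read_camera("wrist"))
E
```

```text
[0.54669483 0.16584467 0.16099169] 0.014887165033076298 [-0.07431302 -0.22785529 -2.26956279] [ 0.02879124 -0.01965795 -0.01181511]
dp [-0.3602, 0.0911, 0.001] turn [-0.0011, 0.0004, 0.1638]
```

View pics/w5.png

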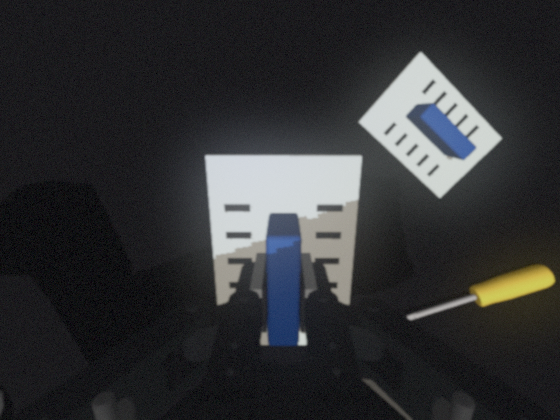

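The cover is held centrally and square: its far edge runs from (205,155) to (362,155) and the rib is at x ≈ 284. I'll compute its offset in the grip.

```bash
python3 - <<'E'
from h import *
c=cal("wrist"); o=ctrl.observe(); R=Ro.from_rotvec(o["tool_rot"])
g=cv2.cvtColor(cv2.imread("pics/w5.png"),cv2.COLOR_BGR2GRAY)
r=g[175,150:340+60]; xs=np.where(r>90)[0]+150; col=g[100:200,284]; y=np.where(col>100)[0][0]+100; print(xs.min(),xs.max(),y)
for uv in[(205,y),(362,y),(xs.min(),175),(xs.max(),175),(284,y)]:
    print(uv,R.inv().apply(plane(c,uv,o["position"][2]-.0085)-o["position"]).round(4))
E
```

```text
205 361 154
(205, np.int64(154)) [ 0.0594 -0.04    0.0086]
(362, np.int64(154)) [0.0593 0.0395 0.0084]
(np.int64(205), 175) [ 0.0486 -0.041   0.0086]
(np.int64(361), 175) [0.0486 0.0399 0.0084]
(284, np.int64(154)) [0.0594 0.     0.0085]
```

{"name": "move_arm", "arguments": {
  "increments": [
    {"turn": [0, 0, 0.02], "dp": [-0.03, 0.008, 0], "claw": -1},
    {"turn": [0, 0, 0.04], "dp": [-0.06, 0.016, 0], "claw": -1},
    {"turn": [0, 0, 0.06], "dp": [-0.09, 0.024, 0], "claw": -1},
    {"turn": [0, 0, 0.08], "dp": [-0.12, 0.032, 0], "claw": -1},
    {"turn": [0, 0, 0.1], "dp": [-0.15, 0.04, 0], "claw": -1},
    {"turn": [0, 0, 0.12], "dp": [-0.18, 0.048, 0], "claw": -1},
    {"turn": [0, 0, 0.14], "dp": [-0.21, 0.056, 0], "claw": -1},
    {"turn": [0, 0, 0.164], "dp": [-0.24, 0.064, 0], "claw": -1},
    {"turn": [0, 0, 0.164], "dp": [-0.27, 0.072, 0], "claw": -1},
    {"turn": [0, 0, 0.164], "dp": [-0.3, 0.08, 0], "claw": -1},
    {"turn": [0, 0, 0.164], "dp": [-0.33, 0.086, 0], "claw": -1},
    {"turn": [0, 0, 0.164], "dp": [-0.35, 0.09, 0], "claw": -1},
    {"turn": [0, 0, 0.164], "dp": [-0.36, 0.091, 0.001], "claw": -1},
    {"turn": [0, 0, 0.164], "dp": [-0.36, 0.091, 0.001], "claw": -1},
    {"turn": [0, 0, 0.164], "dp": [-0.36, 0.091, 0.001], "claw": -1},
    {"turn": [0, 0, 0.164], "dp": [-0.36, 0.091, 0.001], "claw": -1}
  ]
}}

```text
time_s: 11.07
position: [0.5703, -0.2032, 0.1603]
tool_rot: [-2.571, -1.803, 0.0]
contact_force: [-1.1, 0.2, -1.5]
opening: 0.0149
grasp_force: 59.0
```

The offset in the grip is under 1 mm, and the 79.5 mm measured width confirms the height. I'll lower it to just above the clip ramps and watch the force.

{"name": "move_arm", "arguments": {
  "increments": [
    {"turn": [0, 0, 0], "dp": [-0.0015, -0.0005, 0.015], "claw": -1},
    {"turn": [0, 0, 0], "dp": [-0.0015, -0.0005, 0.03], "claw": -1},
    {"turn": [0, 0, 0], "dp": [-0.0015, -0.0005, 0.042], "claw": -1},
    {"turn": [0, 0, 0], "dp": [-0.0015, -0.0005, 0.052], "claw": -1},
    {"turn": [0, 0, 0], "dp": [-0.0015, -0.0005, 0.058], "claw": -1},
    {"turn": [0, 0, 0], "dp": [-0.0015, -0.0005, 0.062], "claw": -1},
    {"turn": [0, 0, 0], "dp": [-0.0015, -0.0005, 0.065], "claw": -1},
    {"turn": [0, 0, 0], "dp": [-0.0015, -0.0005, 0.065], "claw": -1},
    {"turn": [0, 0, 0], "dp": [-0.0015, -0.0005, 0.065], "claw": -1}
  ]
}}

```text
time_s: 11.82
position: [0.5696, -0.206, 0.0963]
tool_rot: [2.573, 1.802, 0.0]
contact_force: [-0.0, 0.3, -1.9]
opening: 0.015
grasp_force: 59.0
```

```bash
python3 - <<'E'
from h import *
o=ctrl.observe();print(o["position"],o["contact_force"],o["moment"]); go([.57,-.205,.09],1.222)
E
```

```text
[ 0.56958919 -0.20595913  0.09625135] [-0.02152098  0.27703329 -1.85211428] [ 0.01011423 -0.02284566 -0.01055808]
dp [0.001, 0.0001, 0.0063] turn [0.0008, 0.0001, -0.0001]
```

The cover is between the guide posts with no side force. Now I'll press onto the clips.

{"name": "move_arm", "arguments": {
  "increments": [
    {"turn": [0, 0, 0], "dp": [0.0005, 0, 0.002], "claw": -1},
    {"turn": [0, 0, 0], "dp": [0.0005, 0, 0.004], "claw": -1},
    {"turn": [0, 0, 0], "dp": [0.0005, 0, 0.006], "claw": -1},
    {"turn": [0, 0, 0], "dp": [0.0005, 0, 0.008], "claw": -1},
    {"turn": [0, 0, 0], "dp": [0.0005, 0, 0.009], "claw": -1},
    {"turn": [0, 0, 0], "dp": [0.0005, 0, 0.01], "claw": -1},
    {"turn": [0, 0, 0], "dp": [0.0005, 0, 0.01], "claw": -1}
  ],
  "grip_force": 80
}}

```text
time_s: 12.4
position: [0.5703, -0.2054, 0.0868]
tool_rot: [2.572, 1.801, 0.002]
contact_force: [1.2, 5.2, 7.0]
opening: 0.0144
grasp_force: 82.7
```

{"name": "move_arm", "arguments": {
  "increments": [
    {"turn": [0, 0, 0], "dp": [0, 0, 0.0015], "claw": -1},
    {"turn": [0, 0, 0], "dp": [0, 0, 0.003], "claw": -1},
    {"turn": [0, 0, 0], "dp": [0, 0, 0.0045], "claw": -1},
    {"turn": [0, 0, 0], "dp": [0, 0, 0.006], "claw": -1},
    {"turn": [0, 0, 0], "dp": [0, 0, 0.007], "claw": -1},
    {"turn": [0, 0, 0], "dp": [0, 0, 0.007], "claw": -1}
  ]
}}

```text
time_s: 12.9
position: [0.5689, -0.2054, 0.0778]
tool_rot: [-2.572, -1.801, 0.002]
contact_force: [-0.3, -0.5, -4.2]
opening: 0.0148
grasp_force: 80.9
```

The force dropped suddenly, which is the snap. Now I'll press it home.

{"name": "move_arm", "arguments": {
  "increments": [
    {"turn": [0, 0, 0], "dp": [0, 0, 0.001], "claw": -1},
    {"turn": [0, 0, 0], "dp": [0, 0, 0.002], "claw": -1},
    {"turn": [0, 0, 0], "dp": [0, 0, 0.0025], "claw": -1},
    {"turn": [0, 0, 0], "dp": [0, 0, 0.0025], "claw": -1},
    {"turn": [0, 0, 0], "dp": [0, 0, 0.0025], "claw": -1},
    {"turn": [0, 0, 0], "dp": [0, 0, 0.0025], "claw": -1}
  ]
}}

```text
time_s: 13.4
position: [0.5696, -0.2058, 0.0766]
tool_rot: [2.573, 1.802, -0.0]
contact_force: [-1.9, -0.6, 0.8]
opening: 0.0145
grasp_force: 81.6
```

{"name": "move_arm", "arguments": {
  "increments": [
    {"turn": [0, 0, 0], "dp": [0, 0, 0.0005], "claw": -1},
    {"turn": [0, 0, 0], "dp": [0, 0, 0.001], "claw": -1},
    {"turn": [0, 0, 0], "dp": [0, 0, 0.0012], "claw": -1},
    {"turn": [0, 0, 0], "dp": [0, 0, 0.0012], "claw": -1},
    {"turn": [0, 0, 0], "dp": [0, 0, 0.0012], "claw": -1},
    {"turn": [0, 0, 0], "dp": [0, 0, 0.0012], "claw": -1}
  ]
}}

```text
time_s: 13.9
position: [0.5696, -0.2058, 0.0765]
tool_rot: [2.572, 1.801, -0.0]
contact_force: [-6.7, 0.2, 11.3]
opening: 0.0145
grasp_force: 83.0
```

```bash
python3 - <<'E'
from h import *
o=ctrl.observe();print(o["position"],o["contact_force"],o["moment"],o["time_s"])
a=ctrl.read_camera("wrist"); s=ctrl.read_camera("scene"); o=ctrl.observe(); print(o["contact_force"],o["position"])
s=cv2.resize(s[140:225,190:290],(560,476),interpolation=cv2.INTER_CUBIC); a=a[40:380,130:440]
a=cv2.resize(a,(230,476*230//310)); out=np.zeros((476,790,3),np.uint8); out[:,:560]=s; out[:a.shape[0],560:]=a; cv2.imwrite("pics/fin.png",out)
E
```

```text
[ 0.56961464 -0.2057814   0.07653661] [-6.67960592  0.24293112 11.32449192] [0.11485262 1.0200915  0.02646094] 13.9
[-5.81550001  0.93893932 12.12458387] [ 0.5696052  -0.20581687  0.07654098]
```

View pics/fin.png

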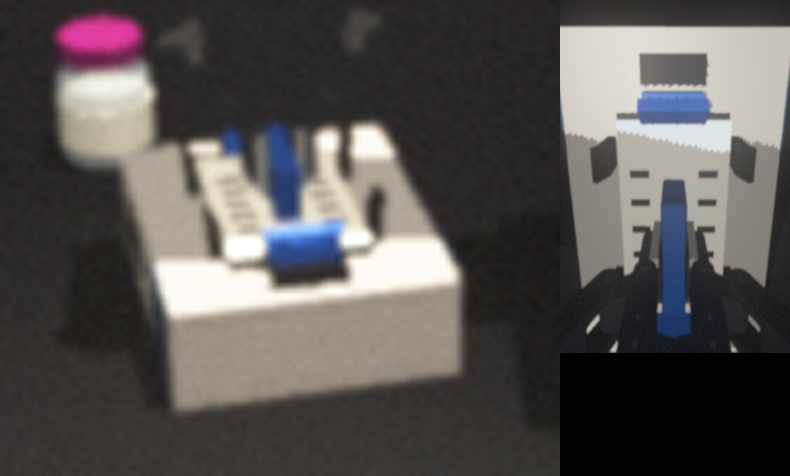

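The cover sits flat with clip A hooked over its edge. The TCP is at z = 0.0765, which is the seat height of 0.064 plus the 0.0125 grip offset. The push is about 12 N and steady, so I'm handing in.

```bash
python3 - <<'E'
from h import *
print(ctrl.finish_job())
E
```

```text
the job is handed in; nothing more can be done
None
```

I pushed the plunger to its stop, snapped the cover home on the bay and handed the job in while still pressing it down at about 12 N; no verdict came back, so I can't confirm that it passed.

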